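# Load the carousel and index it one click

## Robot

A 7-joint arm with a two-finger parallel gripper is mounted at the origin on the work surface. World frame = base frame: x ahead of the robot, y to its left, z up, the work surface at z = 0. Lengths are in m, angles in rad, forces in N, time in s.
With the tool pointing down it reaches from about 0.35 to 0.9 m from the base axis. Payload 7.2 kg.
Tool frame: the origin (TCP) lies midway between the tips of the shut fingers; the grasp point (between the pads) lies 19 mm behind it; z points along the fingers, y is the line along which they close (so a half turn about z gives the same grasp; the last joint's range is limited). The gripper opens to 85 mm and grips with 20 to 120 N. Pads are 22 mm wide; open, the fingers measure 114 mm over their backs; the gripper's body (76 mm by 85 mm) begins 54 mm behind the grasp point. The pads swing forward as they close: fully open they stand 13 mm farther back than shut.
Start: joints at [-0.068, 0.411, -0.013, 1.596, 0.006, 1.134, -0.082], TCP at [0.625, -0, 0.204] pointing down, gripper open.
Joint ranges: [-2.95, 2.95], [-0.29, 1.99], [-1.47, 1.44], [0.14, 2.54], [-1.03, 4.17], [0.13, 1.85], [-2.86, 2.86]. Speed limits (rad/s): [2.39, 2.39, 3.01, 3.01, 3.14, 3.14, 3.14].

## Interface

Orientations are given as [roll, pitch, yaw] about the fixed x, y, z axes, in that order (R = Rz(yaw) Ry(pitch) Rx(roll)).
In Python, from workcell import status, vision, bot gives the robot as it stands.
- The arm moves only by the tool step_arm, never from a script. Its argument "increments" is a list of rows, each a list of 2 entries, a list of its own where there are three numbers: the shift along the world's x, y, z in m, then the turn about the world's z in rad. A call has 1 to 8 rows; each row shifts and turns the commanded pose from where the row before left it; what a row does not reach is not made up. A row lasts 1/12 s, in which the tool goes at most 41.7 mm and 7.16 degrees, less where a joint would pass 70% of its speed; a pose out of reach is approached as far as the arm can. A call is refused whole if a number of a shift passes 0.0417 or a number of a turn 0.125, either way. A call with a gripper value outside its range is refused whole. "claw" is the finger opening in m, from 0 to 0.0854, set as the call begins (left out, the last holds). The fingers move at their own pace and stop on an object; "grip_force" is the grip in N (left out, the last holds). Time passes only in rows, so rows that do not move let the fingers close. It gives the time, the measured TCP pose, the force, the opening and the grip force at its end, in the units of the state.
- status.get_state(): the state, without advancing time (a new reading comes with each control period).
- vision.read_camera(name): name is "scene" or "side" or "wrist"; returns the picture (480x640x3 uint8, red, green, blue); there is no depth.
- vision.get_calibration(name): a dict with "intrinsics" (3x3 intrinsics, pixels), "D" ([k1, k2, p1, p2, k3] as OpenCV has them; the pictures are not rectified), "camera_from_world" (4x4, takes a point from world to camera coordinates); the wrist camera has in their place "hand_eye" (4x4, takes a point from camera to tool coordinates, whose origin is the TCP and whose axes are the flange's). Camera axes: x right, y down, z forward; pixel columns grow to the right and rows downward; lengths in m; the calibration is good to about 2 mm. A picture is of the moment at which its call begins: read the wrist's pose just before it. get_calibration takes no time and is no camera call.
- bot.finish_job(): hands the job in; it is judged then, once.
The state is a dict: "time_s": time; "joint_positions": joint angles; "qvel": joint speeds; "joint_efforts": joint torques, N m; "tcp_pos": TCP position; "eef_rot": TCP orientation; "force": force on the tool from outside, world axes, zero at the start; "ft_torque": the same for the moment, N m; "gripper_width": finger opening in m; "grasp_force": force on a finger pad.
Only numpy, scipy, OpenCV 4.12 (cv2) and the standard library are available. Lean on these libraries where they do the work, as an engineer would, in place of code of your own. Each camera call takes 0.05 s, during which the arm holds its last target. There are 200 camera calls.

## Task

Pick up the steel sleeve with the square head from the tray and put it into the empty nest at the carousel's pointer: press it lightly, never hard, and turn it until its slotted foot drops over the drive blade in the floor and it sits fully home, then let it go. Then turn the wheel by its wing grip just one click counter-clockwise seen from above, so that the other empty nest comes to the pointer, and let go; leave everything else where it is.

Things in the scene. Friction and masses are not known exactly. Their poses are not given: they have to be found in the camera images.
- sleeve: The steel sleeve to load, standing on the grey tray, like the four already in the carousel, 0.2 kg: round body 28 mm diameter, 46 mm tall, and on top a square head 22 x 22 mm, 30 mm tall (76 mm in all). A straight slot runs through its foot along its x axis, 6 mm wide, 9 mm deep; a dark groove across the head's top runs the same way. Origin: centre of the underside; z up.
- shoulder (a point): Point on the sleeve's axis at the foot of its square head, 46 mm above the sleeve's underside; axes as the sleeve; x and y are square to the head's faces. Grip the head above this shoulder: the body below is wider, so the fingertips must stay above it.
- carousel: Fixed base of the indexing carousel: plate 230 x 230 x 12 mm with a turning wheel (206 mm diameter) carrying six upright aluminium nests, axes 75 mm from the wheel's axis. Two neighbouring nests are empty; four hold a sleeve (tops 114 mm above the bench). Origin: centre of the underside, on the wheel's axis; z up; -x points to the loading pointer.
- pointer (a point): Foot of the thin upright pin on the base's loading pointer, 109 mm from the wheel's axis, 42 mm above the bench, fixed to the base. The nest facing it is at the loading station.
- pocket (a point): Centre of the floor of the empty nest that faces the pointer at the start; turns with the wheel. Floor 38 mm, mouth 68 mm above the bench; bore 30.5 mm, flared to 36 mm over the top 4 mm. x points to the wheel's axis. A drive blade 26 mm long, 4 mm thick stands 7 mm out of the floor across its centre, at an unreported angle: anywhere up to 60 degrees either side of this point's y axis.
- blade_top (a point): Middle of the drive blade's upper edge at rest, 7 mm above the nest's floor. A sleeve crosswise to the blade stands on it here. The blade is sprung: it yields from 4 N, 2 N more per mm, hard stop after 4 mm (12 N). When slot and blade agree within about 5 degrees (either way round) it springs up into the slot, the push fades and the sleeve goes to the floor. It turns stiffly (0.5 N m).
- wing (a point): Grip point of the black wing grip in the middle of the wheel, on its axis, 100 mm above the bench: an upright bar 60 mm long, 12 mm thick, 40 mm tall (75 to 115 mm above the bench), which turns with the wheel. x: along the bar, away from the nest to be loaded; y: across the bar, the way to grip it.
- wheel (a joint): Angle of the wheel, rad: 0 at the start, growing counter-clockwise seen from above. It clicks every 1.047 rad (60 degrees); leaving a click takes about 0.2 N m, and past half-way the wheel pulls itself into the next. Plus 1.047 brings the other empty nest to the pointer.
- collar: a bystander: plain round steel collar, 42 mm diameter, 38 mm tall with a narrower step on top, standing on the tray; origin at the centre of its underside
- pin: a bystander: slim steel pin, 18 mm diameter, 76 mm tall, on a 30 mm flat round foot, standing on the tray; origin at the centre of its underside
- wrench: a bystander: steel wrench lying on the bench beyond the tray
- screwdriver: a bystander: screwdriver lying on the bench beyond the carousel
- jar: a bystander: closed jar, 60 mm diameter, 70 mm tall, standing at the right beside the tray
- carton: a bystander: cardboard box 120 x 90 x 50 mm, on the left
- tub: a bystander: grey plastic bowl, 90 mm diameter, 50 mm tall, on the left
Mind the look-alikes: they are no part of the job. What is shaped like the sleeve but pink is not meant.

How it is judged:
On the way, in this order (a step that is already met when the one before it is completed fails the run):
1. the sleeve sits home over the blade in the nest at the pointer, let go, with the wheel still at its first click (z of sleeve in the frame of pocket between -0.003 and 0.003 m and horizontal distance between sleeve and pocket below 0.004 m and angle between sleeve's own z axis and vertical below 0.15 rad and contact force between the fingers and sleeve below 0.3 N and value of joint wheel between -0.12 and 0.12 rad), for 0.2 s.
2. the wheel has turned one click counter-clockwise (value of joint wheel above 0.95 rad), for 0.1 s.
At the end, for the whole second after the job is handed in: The sleeve stands in its nest, foot within 3 mm of the floor, centred within 4 mm, upright within 0.15 rad (the play of the nest), at rest and let go; the wheel rests one click counter-clockwise of its start (1.047 rad, within 0.07) (z of sleeve in the frame of pocket between -0.003 and 0.003 m and horizontal distance between sleeve and pocket below 0.004 m and angle between sleeve's own z axis and vertical below 0.15 rad and value of joint wheel between 0.975 and 1.12 rad and velocity of joint wheel between -0.05 and 0.05 rad/s and linear speed of sleeve below 0.02 m/s); the robot touches nothing.
It fails at once if the sleeve is pressed against the carousel with more than 20 N (contact force between sleeve and carousel above 20 N).
It fails at once if the wheel is turned well past one click (beyond 1.35 rad) or backwards (below -0.35 rad) (value of joint wheel above 1.35 rad or value of joint wheel below -0.35 rad).
It fails at once if another part or tool is moved by more than 30 mm (distance of any of collar, pin, wrench, screwdriver, jar, carton, tub from where it was at the start of the episode above 0.03 m).
It also fails if it takes over 72 s, if anything falls off the work surface, if the arm or the gripper's body presses on something with over 40 N, if the wrist force passes 120 N, or if a joint passes its speed limit or range.

## Working session

There is one attempt and no reset: what is moved stays moved. The work goes in short steps, Python scripts to look and compute and a tool call to move; the robot and the scene stay as the last step left them, time stands still between calls to the robot, and variables do not carry over. Pictures are saved under pics/ and viewed, at most 10 in all, crops included, and the job is handed in when it is done.

Besides the shell and the picture viewer there is one more tool, called after "Emit:" as name(argument=value, ...) on one line, values as JSON. step_arm: Moves the arm, as the interface text tells. Its arguments: {"type":"object","properties":{"increments":{"type":"array"},"claw":{"type":"number"},"grip_force":{"type":"number"}},"required":["increments"]}

```bash
mkdir -p pics; cat > h.py <<'E'
import numpy as np, cv2
from scipy.spatial.transform import Rotation as R
from workcell import status, vision, bot
def cam(n):
    c=vision.get_calibration(n); K=np.array(c["intrinsics"],float); D=np.array(c["D"],float)
    if "camera_from_world" in c: T=np.array(c["camera_from_world"],float)
    else:
        s=status.get_state(); W=np.eye(4); W[:3,:3]=R.from_euler('xyz',s["eef_rot"]).as_matrix(); W[:3,3]=s["tcp_pos"]
        T=np.linalg.inv(W@np.array(c["hand_eye"],float))
    return K,D,T
def ray(c,px):
    K,D,T=c; u=cv2.undistortPoints(np.array([[px]],float),K,D)[0,0]
    d=T[:3,:3].T@np.array([u[0],u[1],1]); o=-T[:3,:3].T@T[:3,3]; return o,d
def onz(c,px,z):
    o,d=ray(c,px); return o+d*(z-o[2])/d[2]
def proj(c,P):
    K,D,T=c; return cv2.projectPoints(np.atleast_2d(np.array(P,float)),cv2.Rodrigues(T[:3,:3])[0],T[:3,3],K,D)[0][:,0]
def snap(n,f):
    c=cam(n); im=vision.read_camera(n); cv2.imwrite(f"pics/{f}.png",im[:,:,::-1]); np.savez(f"pics/{f}.npz",*c); return im,c
def load(f):
    z=np.load(f"pics/{f}.npz"); return cv2.imread(f"pics/{f}.png"),tuple(z[k] for k in z.files)
E
python3 - <<'E'
from h import *
for n in("scene","side","wrist"):
    im,c=snap(n,n+"0"); print(n,-c[2][:3,:3].T@c[2][:3,3],c[0][0,0])
print(status.get_state())
E
```

```text
scene [ 1.08098316 -0.6658795   0.90448474] 565.048505863113
side [-0.21253352  0.96206336  0.9858936 ] 623.3608857654161
wrist [0.62555811 0.07522186 0.37186756] 338.8052547435709
{'time_s': 0.15, 'joint_positions': array([-0.06817333,  0.41171778, -0.01270169,  1.59683573,  0.00557222,
        1.13430107, -0.08218371]), 'qvel': array([ 8.75442059e-04, -1.27106743e-03, -1.74406477e-03, -6.98684113e-04,
        3.23592897e-04,  8.75572337e-04, -7.90016487e-05]), 'joint_efforts': array([ 8.68001844e-04, -6.01035547e+01,  6.82709701e-01, -2.99646127e+01,
        1.39312408e-02,  7.85868731e-03, -1.85852571e-05]), 'tcp_pos': array([ 6.24591595e-01, -4.82811786e-05,  2.02951891e-01]), 'eef_rot': array([-3.14036754e+00,  6.47502694e-05,  1.57078833e+00]), 'force': array([ 0.35951594, -0.45755933,  0.78878351]), 'ft_torque': array([-0.05235758,  0.00646897, -0.03394811]), 'grasp_force': 0.0, 'gripper_width': 0.08533021618015826}
```

View pics/scene0.png

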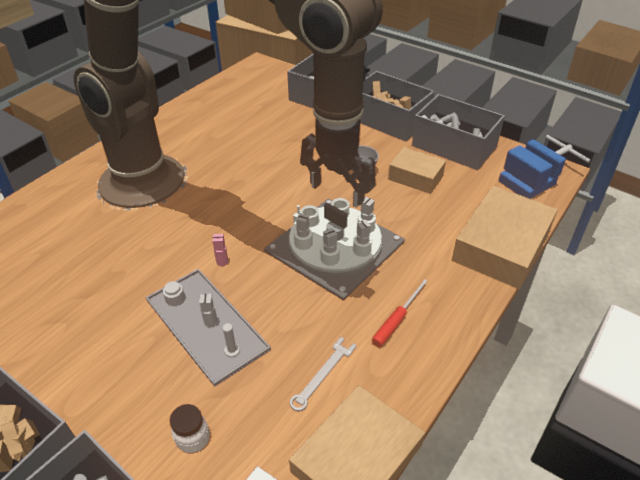

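View pics/wrist0.png

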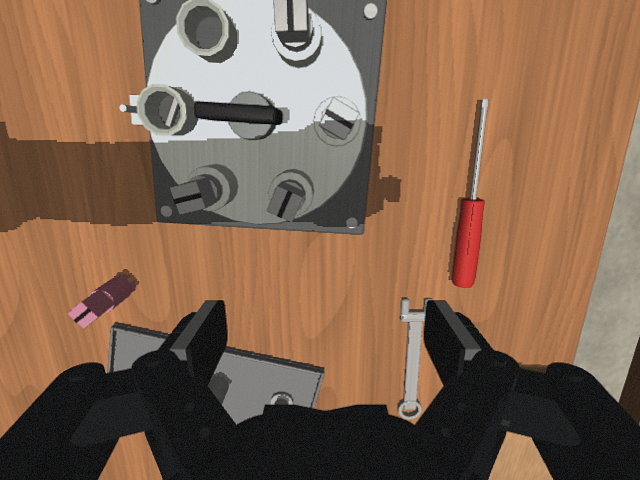

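The scene picture shows the steel square-headed sleeve on the tray at (208,310), with the pink look-alike at (220,250), the collar at (173,290) and the pin at (231,340). In the wrist picture the pointer pin is at (123,108). The empty nest facing it is at (165,110) with its blade visible, the other empty nest is at (203,28), and the wing runs from (195,108) to (285,117).

```bash
python3 - <<'E'
from h import *
im,c=load("wrist0")
for n,p,z in(("nest1",(165,110),.068),("nest2",(203,28),.068),("wingL",(195,108),.115),("wingR",(285,117),.115),("pin",(123,108),.06)): print(n,onz(c,p,z))
a=cv2.resize(im[60:160,100:300],None,fx=4,fy=4,interpolation=cv2.INTER_CUBIC); cv2.imwrite("pics/c1.png",a)
im,c=load("scene0")
for n,p,z in(("sleeve top",(207,296),.08),("pink",(219,237),.076),("pintop",(228,326),.08),("collar",(173,286),.042)): print(n,onz(c,p,z))
b=cv2.resize(im[220:370,140:280],None,fx=4,fy=4,interpolation=cv2.INTER_CUBIC); cv2.imwrite("pics/c2.png",b)
E
```

```text
nest1 [0.49015438 0.09670257 0.068     ]
nest2 [0.52849903 0.15751583 0.068     ]
wingL [0.53270446 0.09463377 0.115     ]
wingR [0.5965102  0.08846727 0.115     ]
pin [0.45025463 0.0990616  0.06      ]
sleeve top [ 0.48344652 -0.22743175  0.08      ]
pink [ 0.3844269  -0.09002414  0.076     ]
pintop [ 0.56570375 -0.25693591  0.08      ]
collar [ 0.37985809 -0.22934186  0.042     ]
```

View pics/c1.png

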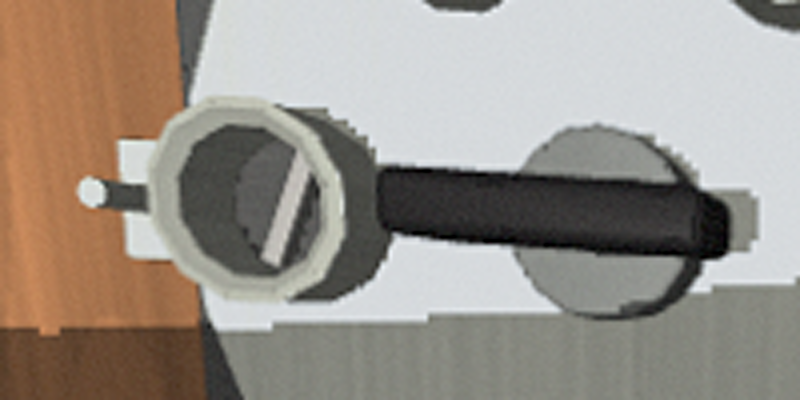

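View pics/c2.png

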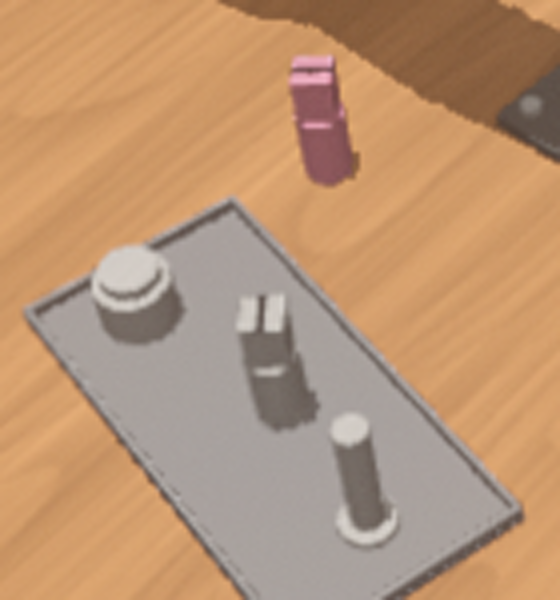

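The crop c1 shows the empty nest, with its rim centred at about (247,198) and the blade running from (300,155) to (272,262). Crop c2 shows the following:
- The grey sleeve with square head and groove is at (262,315) on the tray, and it fits the description.
- The pink one at (315,70) stands off the tray and is not meant.
- The round pin at (350,430) and the collar at (130,270) don't have a square head.

I'll move the wrist camera above the sleeve.

Emit:
step_arm(increments=[[[-0.02,-0.04,0],0],[[-0.02,-0.04,0],0],[[-0.02,-0.04,0],0],[[-0.02,-0.04,0],0],[[-0.02,-0.04,0],0],[[-0.02,-0.04,-0.01],0],[[-0.02,-0.04,-0.01],0],[[0,0,0],0]])

```text
time_s: 0.82
tcp_pos: [0.4893, -0.2678, 0.184]
eef_rot: [-3.137, 0.003, 1.56]
force: [-0.7, -0.8, -0.1]
gripper_width: 0.0855
grasp_force: 0.0
```

Emit:
step_arm(increments=[[[0,0,0],0],[[0,0,0],0]])

```text
time_s: 0.98
tcp_pos: [0.4955, -0.2588, 0.1853]
eef_rot: [-3.141, -0.001, 1.57]
force: [-0.6, 0.4, 0.3]
gripper_width: 0.0856
grasp_force: 0.0
```

```bash
python3 - <<'E'
from h import *
im,c=snap("wrist","w1"); print(status.get_state()["tcp_pos"],proj(c,[[.483,-.227,.08]]))
im,_=load("w1"); u,v=map(int,proj(c,[[.483,-.227,.08]])[0])
x0,y0=max(0,u-75),max(0,v-75); print(x0,y0)
cv2.imwrite("pics/c3.png",cv2.resize(im[y0:y0+150,x0:x0+150],None,fx=4,fy=4,interpolation=cv2.INTER_CUBIC))
E
```

```text
[ 0.49611647 -0.25791822  0.18539745] [[308.74594054 192.37536159]]
233 117
```

View pics/c3.png

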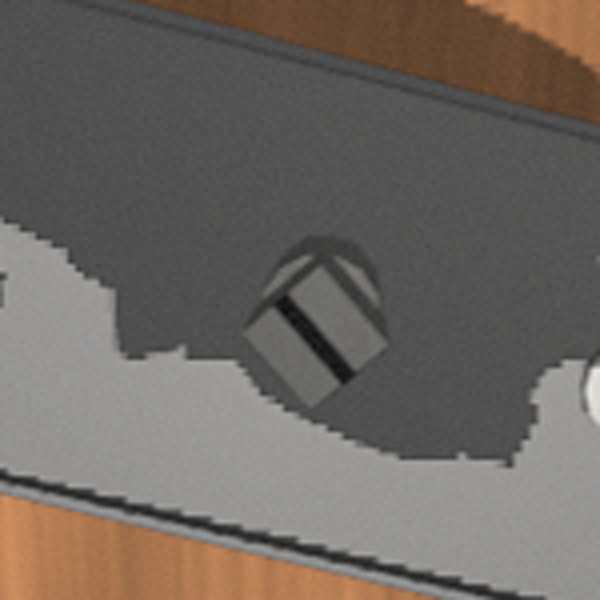

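Crop c3 confirms the steel sleeve with its square top. The corners are (245,332), (320,262), (387,345) and (310,408), and the groove runs from (283,298) to (347,382).

```bash
python3 - <<'E'
from h import *
_,c=load("w1"); f=lambda p:(233+(p[0]+.5)/4-.5,117+(p[1]+.5)/4-.5)
P=[(245,332),(320,262),(387,345),(310,408)]
for z in(.077,.08,.083):
    W=np.array([onz(c,f(p),z)[:2] for p in P]); 
    print(z,W.mean(0),[round(np.linalg.norm(W[i]-W[i-1])*1e3,1) for i in range(4)],[round(np.degrees(np.arctan2(*(W[i]-W[i-1])[::-1]))%90,1) for i in range(4)])
a,b=[onz(c,f(p),.079)[:2] for p in((283,298),(347,382))]; print("groove deg",np.degrees(np.arctan2(*(a-b)[::-1])))
_,s=load("scene0"); print("scene centre from c2", onz(s,(140+262/4,220+315/4),.079))
_,c=load("wrist0"); g=lambda p:(100+(p[0]+.5)/4-.5,60+(p[1]+.5)/4-.5)
a,b=[onz(c,g(p),.045)[:2] for p in((300,155),(272,262))]; print("blade visible",a,b,np.degrees(np.arctan2(*(a-b)[::-1])))
for n,p,z in(("nest1",(247,198),.068),("rimL",(150,198),.068),("rimR",(345,198),.068),("wL",(380,200),.115),("wR",(700,220),.115),("pin top",(92,192),.067)): print(n,onz(c,g(p),z)[:2])
E
```

```text
0.077 [ 0.48502883 -0.23458969] [np.float64(20.8), np.float64(21.2), np.float64(21.9), np.float64(20.9)] [np.float64(39.4), np.float64(42.5), np.float64(38.7), np.float64(39.7)]
0.08 [ 0.48515143 -0.23403882] [np.float64(20.6), np.float64(21.0), np.float64(21.7), np.float64(20.7)] [np.float64(39.4), np.float64(42.5), np.float64(38.7), np.float64(39.7)]
0.083 [ 0.48527404 -0.23348794] [np.float64(20.4), np.float64(20.8), np.float64(21.4), np.float64(20.5)] [np.float64(39.4), np.float64(42.5), np.float64(38.7), np.float64(39.7)]
groove deg 126.54597616552749
scene centre from c2 [ 0.48525809 -0.23363675  0.079     ]
blade visible [0.48991658 0.10808999] [0.4805655 0.0853014] 67.68966496106756
nest1 [0.48717739 0.09740683]
rimL [0.46660743 0.09750047]
rimR [0.50790807 0.09732566]
wL [0.53231791 0.09355144]
wR [0.58916119 0.09007342]
pin top [0.45392034 0.09882512]
```

Emit:
step_arm(increments=[[[-0.002,0.004,-0.008],0.116],[[-0.002,0.004,-0.008],0.116],[[-0.002,0.004,-0.008],0.116],[[-0.002,0.004,-0.008],0.116],[[-0.002,0.004,-0.008],0.116],[[-0.001,0.004,-0.008],0.116],[[0,0,0],0],[[0,0,0],0]], claw=0.05, grip_force=50)

```text
time_s: 1.7
tcp_pos: [0.4851, -0.2337, 0.1374]
eef_rot: [3.141, -0.001, 2.266]
force: [-0.8, 0.1, 0.7]
gripper_width: 0.0501
grasp_force: 0.0
```

Emit:
step_arm(increments=[[[0,0,0],0],[[0,0,0],0]])

```text
time_s: 1.87
tcp_pos: [0.4852, -0.2351, 0.138]
eef_rot: [3.141, 0.001, 2.265]
force: [-0.6, 0.5, 0.2]
gripper_width: 0.0498
grasp_force: 0.0
```

Aligned with the sleeve, so I descend to TCP z of about 0.055 and close.

Emit:
step_arm(increments=[[[0,0.0005,-0.02],0],[[0,0.0005,-0.02],0],[[0,0,-0.02],0],[[0,0,-0.013],0],[[0,0,-0.01],0],[[0,0,0],0],[[0,0,0],0]])

```text
time_s: 2.45
tcp_pos: [0.4846, -0.2342, 0.0546]
eef_rot: [-3.141, -0.0, 2.266]
force: [0.2, -0.2, 0.6]
gripper_width: 0.0498
grasp_force: 0.0
```

Emit:
step_arm(increments=[[[0,0,0],0],[[0,0,0],0],[[0,0,0],0],[[0,0,0],0],[[0,0,0],0],[[0,0,0],0]], claw=0.0, grip_force=50)

```text
time_s: 2.95
tcp_pos: [0.4846, -0.2342, 0.0547]
eef_rot: [3.141, 0.0, 2.267]
force: [-0.2, 0.1, -0.6]
gripper_width: 0.0001
grasp_force: 0.0
```

The fingers shut on nothing, so I'll look before doing anything else.

```bash
python3 - <<'E'
from h import *
a,_=snap("scene","s2"); b,_=snap("side","d2"); w,cw=snap("wrist","w2")
c=cam("side"); u,v=map(int,proj(c,[[.485,-.234,.06]])[0]); print(u,v)
a,_=load("s2"); b,_=load("d2")
A=cv2.resize(a[220:370,140:270],(390,450)); x0=max(0,u-65);y0=max(0,v-75);B=cv2.resize(b[y0:y0+150,x0:x0+130],(390,450))
cv2.imwrite("pics/c4.png",np.hstack([A,B])); print(x0,y0,status.get_state()["gripper_width"])
E
```

```text
390 207
325 132 0.00015164519917079263
```

View pics/c4.png

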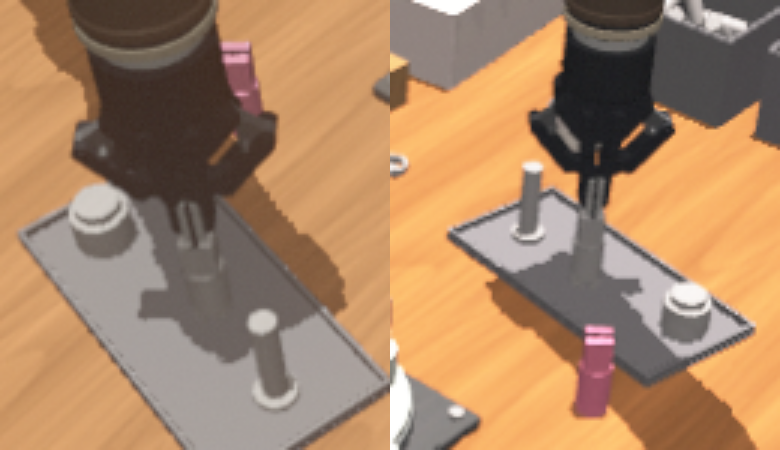

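The picture shows the fingers around the sleeve's head at about (200,235) left and (590,215) right, although the reading says they are shut. I'll enlarge it and take the wrist view.

```bash
python3 - <<'E'
from h import *
a,ca=load("s2"); w,cw=load("w2"); b,_=load("d2")
s=status.get_state(); print(s["gripper_width"],s["grasp_force"],s["tcp_pos"])
A=cv2.resize(a[275:335,180:240],(400,400),interpolation=cv2.INTER_CUBIC); C=cv2.resize(b[175:235,360:420],(400,400),interpolation=cv2.INTER_CUBIC)
print(proj(ca,[[.4846,-.2342,.0547]]))
cv2.imwrite("pics/c5.png",np.hstack([A,C]))
cv2.imwrite("pics/c5b.png",w)
E
```

```text
0.00015164519917079263 0.0 [ 0.48446659 -0.23409904  0.05446012]
[[206.93776921 306.85528527]]
```

View pics/c5.png

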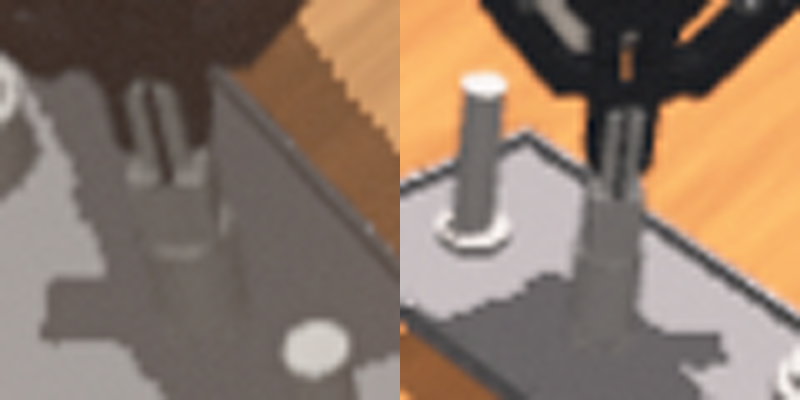

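```bash
python3 - <<'E'
from h import *
_,a=load("s2");_,b=load("d2")
def tri(p,q):
    o1,d1=ray(a,p);o2,d2=ray(b,q); M=np.stack([d1,-d2],1); t=np.linalg.lstsq(M,o2-o1,rcond=None)[0]; x=o1+d1*t[0];y=o2+d2*t[1]; return (x+y)/2,np.linalg.norm(x-y)
s=400/60
print("tip",tri((180+165/s,275+182/s),(360+222/s,175+195/s)))
print("shoulder front", [onz(a,(180+178/s,275+255/s),z) for z in(.03,.05)])
for z in(.0547,.08): print(proj(a,[[.4846,-.2342,z]])-[180,275],proj(b,[[.4846,-.2342,z]])-[360,175],"*6.67")
print([ (proj(cc,[[.4851,-.2342,z]])[0]-o)*s for z in(.004,.05,.08) for cc,o in((a,[180,275]),(b,[360,175]))])
E
```

```text
tip (array([ 0.48260839, -0.2374444 ,  0.07053571]), np.float64(0.0036517443103421064))
shoulder front [array([ 0.47842827, -0.23382264,  0.03      ]), array([ 0.49220907, -0.24370405,  0.05      ])]
[[26.93776921 31.85528527]] [[30.76638322 34.55441041]] *6.67
[[24.9706867  23.43862412]] [[31.63260404 26.623771  ]] *6.67
[array([205.90737879, 320.188619  ]), array([192.76286193, 333.04825523]), array([183.20147905, 223.3701209 ]), array([203.00329627, 239.61539086]), array([167.71463944, 157.0402932 ]), array([209.82933422, 177.03048961])]
```

```bash
python3 - <<'E'
from h import *
w,cw=load("w2"); s,cs=load("scene0")
t=np.array([.4846,-.2342,.0547])
print("w2 tcp",proj(cw,[t,t+[0,0,.025]]))
T=np.array([.6246,0,.203]); d=np.array([1,0,0])
P=[T+[-.043,0,.013],T+[.043,0,.013],T]
q=proj(cs,P); print("s0 tips",q)
for p in q: cv2.circle(s,tuple(int(round(v)) for v in p),1,(0,0,255),-1)
for p in proj(cw,[t]): cv2.circle(w,tuple(int(round(v)) for v in p),1,(0,0,255),-1)
A=cv2.resize(s[120:240,280:400],(400,400),interpolation=cv2.INTER_CUBIC)
u,v=map(int,proj(cw,[t])[0]); v=min(v,400)
B=cv2.resize(w[v-80:v+80,u-80:u+80],(400,400),interpolation=cv2.INTER_CUBIC); print(u-80,v-80)
cv2.imwrite("pics/c6.png",np.hstack([A,B]))
E
```

```text
w2 tcp [[323.8691325  280.9435911 ]
 [323.68004408 302.60126392]]
s0 tips [[317.31565853 198.86758614]
 [354.92080472 216.29461609]
 [335.71006919 212.66705526]]
243 200
```

View pics/c6.png

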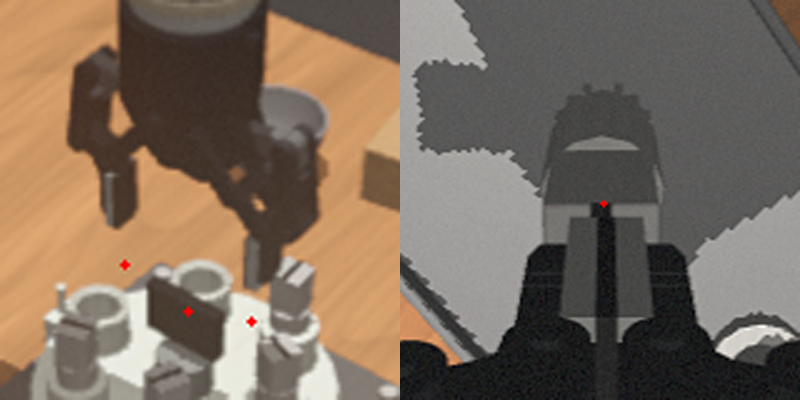

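```bash
python3 - <<'E'
from h import *
t=np.array([.4846,-.2342,.0547]); x=np.array([np.cos(2.266),np.sin(2.266),0])
for dz in(0,.01,.02,.025,.03):
    for f,sg,o,s in(("w2",1,[243,200],2.5),("s2",-1,[180,275],400/60),("d2",1,[360,175],400/60)):
        c=load(f)[1]; print(dz,f,((proj(c,[t+sg*.011*x+[0,0,dz]])[0]-o)*s).round(0),end=" | ")
    print()
E
```

```text
0 w2 [202. 155.] | 0 s2 [177. 242.] | 0 d2 [208. 246.] | 
0.01 w2 [202. 172.] | 0.01 s2 [172. 220.] | 0.01 d2 [210. 225.] | 
0.02 w2 [202. 192.] | 0.02 s2 [166. 197.] | 0.02 d2 [213. 204.] | 
0.025 w2 [202. 203.] | 0.025 s2 [164. 186.] | 0.025 d2 [214. 194.] | 
0.03 w2 [202. 214.] | 0.03 s2 [161. 175.] | 0.03 d2 [215. 183.] |
```

The fingertips really end about 28 mm behind the reported TCP: they shut just above the head, at z of about 0.083, without touching it. I'll open, go 26 mm lower and grip.

Emit:
step_arm(increments=[[[0,0,0],0],[[0,0,0],0],[[0,0,0],0],[[0,0,0],0],[[0,0,-0.01],0],[[0,0,-0.01],0],[[0,0,-0.006],0],[[0,0,0],0]], claw=0.05)

```text
time_s: 3.77
tcp_pos: [0.4831, -0.2335, 0.0263]
eef_rot: [-3.14, -0.003, 2.267]
force: [0.1, 0.7, 0.7]
gripper_width: 0.0498
grasp_force: 0.0
```

Emit:
step_arm(increments=[[[0,0,0],0],[[0,0,0],0],[[0,0,0],0],[[0,0,0],0],[[0,0,0],0],[[0,0,0],0]], claw=0.0, grip_force=50)

```text
time_s: 4.27
tcp_pos: [0.4846, -0.2341, 0.0286]
eef_rot: [3.141, 0.0, 2.267]
force: [-0.2, 0.1, -1.1]
gripper_width: 0.0208
grasp_force: 50.0
```

Gripped (50 N at 21 mm). I lift and carry it towards the nest, turning the slot to the blade angle.

Emit:
step_arm(increments=[[[0,0,0.02],0],[[0,0,0.03],0],[[0,0,0.03],0],[[0,0,0.03],0],[[0,0,0.02],0],[[-0.002,0.02,0],-0.108],[[-0.002,0.02,0],-0.108],[[-0.003,0.02,0],-0.108]])

```text
time_s: 4.93
tcp_pos: [0.4774, -0.1737, 0.159]
eef_rot: [3.141, 0.001, 1.936]
force: [-0.1, 0.6, -1.5]
gripper_width: 0.0215
grasp_force: 50.0
```

Emit:
step_arm(increments=[[[-0.003,0.03,0],-0.108],[[-0.003,0.03,0],-0.108],[[-0.003,0.03,0],-0.108],[[-0.003,0.03,0],-0.108],[[-0.003,0.03,0],-0.108],[[-0.002,0.03,0],-0.108],[[-0.002,0.02,0],-0.11],[[0,0,0],0]])

```text
time_s: 5.6
tcp_pos: [0.4578, 0.0308, 0.1586]
eef_rot: [-3.141, -0.002, 1.183]
force: [-0.6, 0.4, -2.6]
gripper_width: 0.0211
grasp_force: 49.9
```

Emit:
step_arm(increments=[[[0,0,0],0],[[0,0,0],0],[[0,0,0],0]])

```text
time_s: 5.85
tcp_pos: [0.4585, 0.0247, 0.1584]
eef_rot: [3.141, 0.0, 1.185]
force: [-0.6, -0.8, -1.8]
gripper_width: 0.021
grasp_force: 49.9
```

```bash
python3 - <<'E'
from h import *
print(status.get_state()["tcp_pos"])
w,c=snap("wrist","w3"); w,_=load("w3")
u,v=map(int,proj(c,[[.487,.097,.068]])[0]); print(u,v)
# annotate predicted axis grid
y0=max(0,v-110);x0=max(0,u-130); print(x0,y0)
cv2.imwrite("pics/c7.png",cv2.resize(w[y0:y0+200,x0:x0+260],None,fx=3,fy=3,interpolation=cv2.INTER_CUBIC))
E
```

```text
[0.45848269 0.02465134 0.15839016]
323 133
193 23
```

View pics/c7.png

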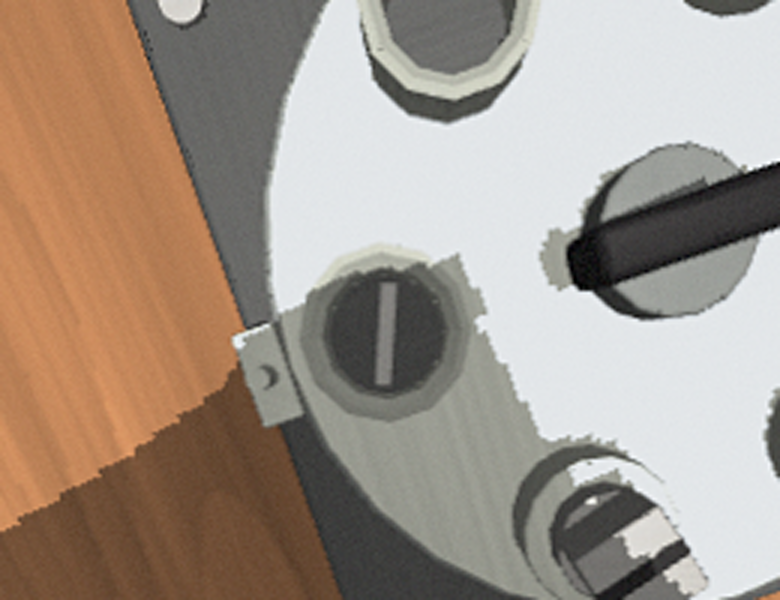

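Picture c7 looks straight down into the empty nest. The rim centre is at about (386,332), the blade runs from (388,283) to (384,385), and the pointer foot is at (268,377).

```bash
python3 - <<'E'
from h import *
_,c=load("w3"); g=lambda p:(193+(p[0]+.5)/3-.5,23+(p[1]+.5)/3-.5)
print("rim",onz(c,g((386,332)),.068)[:2]); a,b=[onz(c,g(p),.045)[:2] for p in((388,283),(384,385))]
print("blade",(a+b)/2,np.linalg.norm(a-b),np.degrees(np.arctan2(*(a-b)[::-1])))
print("cam",-c[2][:3,:3].T@c[2][:3,3]); print("pinfoot",onz(c,g((268,377)),.042)[:2])
_,s=load("scene0"); print("yaw slot deg",np.degrees(1.185))
E
```

```text
rim [0.48578734 0.09733661]
blade [0.48536319 0.09696347] 0.025902648099966463 65.34095638023241
cam [0.48756958 0.09445098 0.32738316]
pinfoot [0.45152733 0.09890873]
yaw slot deg 67.89549872300256
```

Emit:
step_arm(increments=[[[0.009,0.024,0],0],[[0.009,0.024,0],0],[[0.009,0.024,0],0],[[0,0,0],0],[[0,0,-0.02],-0.01],[[0,0,-0.02],0],[[0,0,-0.015],0],[[0,0,0],0]])

```text
time_s: 6.57
tcp_pos: [0.4836, 0.0963, 0.1006]
eef_rot: [-3.138, 0.003, 1.174]
force: [0.1, -0.2, -1.9]
gripper_width: 0.0208
grasp_force: 49.9
```

Emit:
step_arm(increments=[[[0,0,0],0],[[0,0,0],0],[[0,0,0],0]])

```text
time_s: 6.82
tcp_pos: [0.4864, 0.0977, 0.1045]
eef_rot: [3.14, -0.001, 1.174]
force: [-0.4, 1.1, -2.5]
gripper_width: 0.0212
grasp_force: 49.9
```

Emit:
step_arm(increments=[[[-0.0008,-0.0005,-0.005],0],[[0,0,-0.005],0],[[0,0,-0.003],0],[[0,0,-0.003],0],[[0,0,-0.002],0],[[0,0,0],0],[[0,0,0],0]])

```text
time_s: 7.4
tcp_pos: [0.4846, 0.0974, 0.0853]
eef_rot: [-3.141, 0.0, 1.175]
force: [0.1, 0.3, -1.7]
gripper_width: 0.0206
grasp_force: 50.0
```

Emit:
step_arm(increments=[[[0,0,-0.003],0],[[0,0,-0.003],0],[[0,0,-0.003],0],[[0,0,0],0],[[0,0,0],0]])

```text
time_s: 7.82
tcp_pos: [0.4845, 0.0974, 0.0761]
eef_rot: [-3.141, 0.0, 1.175]
force: [0.1, 0.4, -1.3]
gripper_width: 0.0209
grasp_force: 50.0
```

Emit:
step_arm(increments=[[[0,0,-0.002],0],[[0,0,-0.002],0],[[0,0,0],0],[[0,0,0],0]])

```text
time_s: 8.15
tcp_pos: [0.4846, 0.0974, 0.0723]
eef_rot: [-3.141, 0.0, 1.175]
force: [-0.0, -0.3, -2.1]
gripper_width: 0.021
grasp_force: 50.0
```

Emit:
step_arm(increments=[[[0,0,-0.001],0],[[0,0,-0.001],0],[[0,0,0],0],[[0,0,0],0]])

```text
time_s: 8.48
tcp_pos: [0.4846, 0.0974, 0.0704]
eef_rot: [-3.142, 0.0, 1.175]
force: [0.0, -0.3, -1.7]
gripper_width: 0.0213
grasp_force: 50.0
```

Emit:
step_arm(increments=[[[0,0,-0.001],0],[[0,0,-0.001],0],[[0,0,0],0],[[0,0,0],0]])

```text
time_s: 8.82
tcp_pos: [0.4848, 0.0974, 0.0684]
eef_rot: [3.141, -0.0, 1.175]
force: [1.2, -0.5, -2.6]
gripper_width: 0.0213
grasp_force: 50.0
```

Emit:
step_arm(increments=[[[0,0,-0.001],0],[[0,0,0],0],[[0,0,0],0]])

```text
time_s: 9.07
tcp_pos: [0.4849, 0.0974, 0.0674]
eef_rot: [3.141, -0.0, 1.175]
force: [0.4, -0.0, -2.4]
gripper_width: 0.0213
grasp_force: 50.0
```

Emit:
step_arm(increments=[[[0,0,-0.001],0],[[0,0,0],0],[[0,0,0],0]])

```text
time_s: 9.32
tcp_pos: [0.4848, 0.0974, 0.0664]
eef_rot: [3.141, -0.0, 1.175]
force: [0.3, -0.3, -2.8]
gripper_width: 0.0213
grasp_force: 50.0
```

Emit:
step_arm(increments=[[[0,0,-0.001],0],[[0,0,0],0],[[0,0,0],0]])

```text
time_s: 9.57
tcp_pos: [0.4848, 0.0974, 0.0654]
eef_rot: [3.141, -0.0, 1.175]
force: [1.5, -0.7, -2.0]
gripper_width: 0.0212
grasp_force: 50.0
```

Emit:
step_arm(increments=[[[0,0,-0.0007],0],[[0,0,0],0],[[0,0,0],0]])

```text
time_s: 9.82
tcp_pos: [0.4848, 0.0974, 0.0647]
eef_rot: [3.141, -0.0, 1.175]
force: [1.8, -0.2, -2.3]
gripper_width: 0.0211
grasp_force: 50.0
```

Emit:
step_arm(increments=[[[0,0,-0.0005],0],[[0,0,-0.0005],0],[[0,0,0],0]])

```text
time_s: 10.07
tcp_pos: [0.4848, 0.0974, 0.0637]
eef_rot: [3.141, -0.0, 1.175]
force: [1.5, -0.3, -1.0]
gripper_width: 0.0209
grasp_force: 50.1
```

Emit:
step_arm(increments=[[[0,0,-0.0004],0],[[0,0,0],0],[[0,0,0],0]])

```text
time_s: 10.32
tcp_pos: [0.4848, 0.0974, 0.0633]
eef_rot: [3.141, -0.0, 1.175]
force: [1.8, -1.4, -1.7]
gripper_width: 0.021
grasp_force: 50.0
```

Emit:
step_arm(increments=[[[0,0,-0.0004],0],[[0,0,0],0],[[0,0,0],0]])

```text
time_s: 10.57
tcp_pos: [0.4847, 0.0974, 0.0629]
eef_rot: [3.141, -0.0, 1.175]
force: [2.9, -0.3, -1.2]
gripper_width: 0.0212
grasp_force: 50.1
```

Emit:
step_arm(increments=[[[0.0003,0,-0.0004],0],[[0,0,0],0],[[0,0,0],0]])

```text
time_s: 10.82
tcp_pos: [0.4848, 0.0974, 0.0625]
eef_rot: [-3.141, 0.0, 1.175]
force: [1.7, -1.2, -0.7]
gripper_width: 0.021
grasp_force: 50.3
```

Emit:
step_arm(increments=[[[0,0,-0.0004],0],[[0,0,0],0],[[0,0,0],0]])

```text
time_s: 11.07
tcp_pos: [0.4849, 0.0975, 0.0625]
eef_rot: [3.142, -0.0, 1.175]
force: [0.2, -1.8, 4.9]
gripper_width: 0.0211
grasp_force: 50.9
```

Emit:
step_arm(increments=[[[0,0,-0.0004],0],[[0,0,0],0],[[0,0,0],0]])

```text
time_s: 11.32
tcp_pos: [0.485, 0.0975, 0.0624]
eef_rot: [3.141, -0.0, 1.175]
force: [-1.4, -0.3, 10.1]
gripper_width: 0.0212
grasp_force: 51.7
```

A hard stop at TCP z 0.0625, 7 mm below blade-top height and with no spring travel, means the slot is over the blade and the sleeve is on the floor. I relax the push, let go and rise.

Emit:
step_arm(increments=[[[0,0,0.0007],0],[[0,0,0],0]])

```text
time_s: 11.48
tcp_pos: [0.4849, 0.0974, 0.0625]
eef_rot: [3.142, -0.0, 1.175]
force: [0.4, -0.4, 2.7]
gripper_width: 0.0212
grasp_force: 50.6
```

Emit:
step_arm(increments=[[[0,0,0],0],[[0,0,0],0],[[0,0,0],0],[[0,0,0],0],[[0,0,0],0],[[0,0,0],0]], claw=0.04)

```text
time_s: 11.98
tcp_pos: [0.4849, 0.0974, 0.0623]
eef_rot: [-3.141, 0.0, 1.175]
force: [0.0, -0.4, 0.5]
gripper_width: 0.0401
grasp_force: 0.0
```

Emit:
step_arm(increments=[[[0,0,0.01],0],[[0,0,0.02],0],[[0,0,0.03],0],[[0,0,0.03],0],[[0,0,0.02],0],[[0,0,0],0],[[0,0,0],0]])

```text
time_s: 12.57
tcp_pos: [0.4858, 0.0977, 0.1742]
eef_rot: [3.139, -0.002, 1.175]
force: [0.4, 0.7, -1.0]
gripper_width: 0.04
grasp_force: 0.0
```

Emit:
step_arm(increments=[[[0,0,0],-0.12],[[0.01,-0.001,0],-0.12],[[0.012,-0.001,0],-0.12],[[0.012,-0.001,0],-0.12],[[0.012,-0.001,0],-0.12],[[0.012,-0.001,0],-0.12],[[0.012,-0.001,0],-0.12],[[0.0045,0,0],-0.12]], claw=0.05)

```text
time_s: 13.23
tcp_pos: [0.56, 0.0909, 0.1712]
eef_rot: [3.141, 0.002, 0.208]
force: [0.1, -0.4, -0.7]
gripper_width: 0.05
grasp_force: 0.0
```

Emit:
step_arm(increments=[[[0,0,0],-0.12],[[0,0,0],-0.12],[[0,0,0],-0.045],[[0,0,0],0],[[0,0,0],0],[[0,0,0],0]])

```text
time_s: 13.73
tcp_pos: [0.559, 0.0914, 0.1719]
eef_rot: [3.141, 0.001, -0.068]
force: [-0.8, 0.3, 0.8]
gripper_width: 0.0499
grasp_force: 0.0
```

```bash
python3 - <<'E'
from h import *
s=status.get_state(); print(s["tcp_pos"],s["eef_rot"])
snap("scene","s4"); snap("side","d4"); snap("wrist","w4")
C=np.array([.5603,.0917]); out=[]
for f in("s4","d4"):
    im,c=load(f)
    # predicted head-top centre of each nest, if fully home (z=.114)
    for k in range(6):
        a=np.radians(175.8+60*k); p=proj(c,[[C[0]+.075*np.cos(a),C[1]+.075*np.sin(a),.114]])[0]
        if k in(0,2,3,4,5): cv2.circle(im,tuple(int(round(v*16)) for v in p),10,(0,0,255),-1,shift=4)
        if k==0: p0=p
    u,v=map(int,proj(c,[[C[0],C[1],.09]])[0]); u0,v0=u-65,v-65; print(f,u0,v0,p0)
    out.append(cv2.resize(im[v0:v0+130,u0:u0+130],(400,400),interpolation=cv2.INTER_CUBIC))
cv2.imwrite("pics/c8.png",np.hstack(out))
E
```

```text
[0.55902994 0.09137702 0.17185131] [ 3.14119195e+00  1.07498667e-03 -6.81289567e-02]
s4 270 153 [308.84619711 195.47435273]
d4 223 179 [311.35756402 250.24430543]
```

View pics/c8.png

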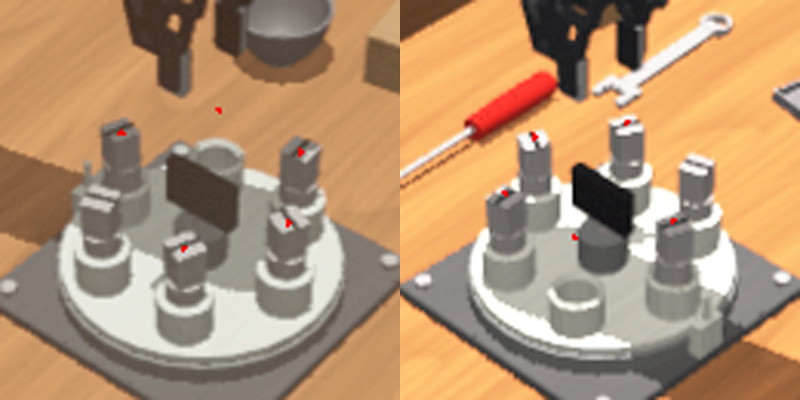

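The last picture shows the loaded sleeve at (120,130) left and (675,225) right. Its top is on the prediction for fully home, level with the other four. Now I descend over the wing and grip it.

Emit:
step_arm(increments=[[[0.001,0.0003,-0.02],0],[[0,0,-0.03],0],[[0,0,-0.03],0],[[0,0,-0.02],0],[[0,0,-0.01],0],[[0,0,-0.004],0],[[0,0,0],0],[[0,0,0],0]])

```text
time_s: 14.55
tcp_pos: [0.5613, 0.0918, 0.0594]
eef_rot: [-3.141, -0.001, -0.07]
force: [-0.1, -0.3, -0.5]
gripper_width: 0.05
grasp_force: 0.0
```

Emit:
step_arm(increments=[[[0,0,0],0],[[0,0,0],0],[[0,0,0],0],[[0,0,0],0],[[0,0,0],0],[[0,0,0],0]], claw=0.0, grip_force=60)

```text
time_s: 15.05
tcp_pos: [0.5611, 0.0921, 0.0595]
eef_rot: [-3.141, -0.002, -0.07]
force: [-1.9, -0.0, 6.2]
gripper_width: 0.0111
grasp_force: 59.5
```

Gripped on the wing. I turn 60° counter-clockwise.

Emit:
step_arm(increments=[[[0,0,0.0005],0.03],[[0,0,0],0.06],[[0,0,0],0.07],[[0,0,0],0.07],[[0,0,0],0.07],[[0,0,0],0.07],[[0,0,0],0.07],[[0,0,0],0.07]])

```text
time_s: 15.72
tcp_pos: [0.5609, 0.0928, 0.0595]
eef_rot: [-3.141, -0.002, 0.443]
force: [0.3, 2.3, 1.4]
gripper_width: 0.0111
grasp_force: 59.3
```

Emit:
step_arm(increments=[[[0,0,0],0.08],[[0,0,0],0.08],[[0,0,0],0.08],[[0,0,0],0.08],[[0,0,0],0.08],[[0,0,0],0.08],[[0,0,0],0.057],[[0,0,0],0]])

```text
time_s: 16.38
tcp_pos: [0.5603, 0.0935, 0.0595]
eef_rot: [-3.141, -0.002, 0.981]
force: [-2.3, 4.4, 3.1]
gripper_width: 0.0108
grasp_force: 59.5
```

Emit:
step_arm(increments=[[[0,0,0],0],[[0,0,0],0],[[0,0,0],0]])

```text
time_s: 16.63
tcp_pos: [0.5603, 0.0935, 0.0596]
eef_rot: [-3.141, -0.002, 0.978]
force: [-2.4, 3.4, 3.4]
gripper_width: 0.011
grasp_force: 59.5
```

Turned to yaw 0.978, which is +1.047. Let go and rise clear.

Emit:
step_arm(increments=[[[0,0,0],0],[[0,0,0],0],[[0,0,0],0],[[0,0,0],0],[[0,0,0],0],[[0,0,0],0]], claw=0.05)

```text
time_s: 17.13
tcp_pos: [0.5605, 0.0915, 0.0589]
eef_rot: [3.141, 0.0, 0.977]
force: [-0.4, 0.5, -0.3]
gripper_width: 0.0498
grasp_force: 0.0
```

Emit:
step_arm(increments=[[[0,0,0.015],0],[[0,0,0.03],0],[[0,0,0.03],0],[[0,0,0.03],0],[[0,0,0.03],0],[[0,0,0],0],[[0,0,0],0],[[0,0,0],0]])

```text
time_s: 17.8
tcp_pos: [0.5601, 0.0915, 0.1935]
eef_rot: [-3.141, 0.0, 0.977]
force: [-0.0, 0.3, -0.5]
gripper_width: 0.05
grasp_force: 0.0
```

```bash
python3 - <<'E'
from h import *
s=status.get_state(); print(s["tcp_pos"],s["force"],s["gripper_width"])
snap("side","d5"); b,c=load("d5"); a,_=load("d4")
# wing top bar direction in side image: dark pixels projected onto z=.115 ; old vs new compared with predictions
C=np.array([.5603,.0917])
for im,n in((a,"before"),(b,"after")):
    best=[]
    g=cv2.cvtColor(im,cv2.COLOR_BGR2GRAY)
    for d in range(-20,90,2):
        t=np.radians(-4.2+d); r=np.linspace(-.026,.026,15); z=np.linspace(.085,.112,6)
        P=[[C[0]+x*np.cos(t),C[1]+x*np.sin(t),h] for x in r for h in z]
        q=proj(c,P).round().astype(int); best.append((g[q[:,1],q[:,0]].mean(),d))
    print(n,sorted(best)[:5])
# head-top brightness patch matching: where are loaded tops after? correlate patch of nest k before vs after
for k in range(6):
    t=np.radians(175.8+60*k); p=proj(c,[[C[0]+.075*np.cos(t),C[1]+.075*np.sin(t),.10]])[0].round().astype(int)
    f=lambda im: im[p[1]-8:p[1]+9,p[0]-5:p[0]+6].mean().round()
    print(k,"before",f(a),"after",f(b))
E
```

```text
[0.56010092 0.09150343 0.19350024] [-0.02774713  0.25335121 -0.47469195] 0.04995779497537436
before [(np.float64(23.155555555555555), -4), (np.float64(23.322222222222223), -2), (np.float64(23.42222222222222), -6), (np.float64(23.522222222222222), 4), (np.float64(23.555555555555557), 6)]
after [(np.float64(22.92222222222222), 62), (np.float64(22.955555555555556), 64), (np.float64(23.0), 60), (np.float64(23.08888888888889), 66), (np.float64(23.477777777777778), 58)]
0 before 129.0 after 196.0
1 before 152.0 after 162.0
2 before 149.0 after 147.0
3 before 150.0 after 152.0
4 before 127.0 after 131.0
5 before 156.0 after 130.0
```

```bash
python3 -c "
from workcell import bot; print(bot.finish_job())"
```

```text
the job is handed in; nothing more can be done
None
```

The sleeve is home over the blade in its nest and let go, the wheel is one click counter-clockwise with the other empty nest at the pointer, and the job is handed in; no verdict was returned.

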